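Check the market scale with the hexagonal weight

TASK

Check the market stall's scale: roll the six-sided steel check weight until the flat with the brass plug faces straight up, and set it down gently on the scale's pan like that, clear of the rim, and let go of it. Then, with the weight lying there, press the long bar key fully down and let it spring back, and after it press the round key the same way, one key at a time. Leave the square key and the other things on the stall alone.

Things in the scene. Friction and masses are not known exactly. Their poses are not given: they have to be found in the camera images.
- weight_center (a point): Centre of the check weight: loose steel six-sided bar, 40 mm across flats, 46 mm across corners, 56 mm long, about 0.55 kg. x runs along the bar; z is the outward normal of the marked flat. It starts lying on a flat on the table, at any heading, the marked flat 120 degrees from facing up (one of the two lower sides). Its two ends are flat, square to the bar, good to pinch.
- weight_mark (a point): Centre of the marked flat, 20 mm from the weight's centre. The mark is a brass plug, a 16 mm disc in the middle of the flat; the other five flats are plain. On each end face a dark line, 3 mm wide, 15 mm long, runs out to the middle of the marked flat's edge and so shows which way the mark faces.
- scale: White market scale fixed to the table, 280 (x) by 260 mm (y), left or right of the middle, the weight on the other side. Origin: centre of its underside; z up; the front ledge with the keys, 55 mm high, is on its -x side, towards the robot. Behind it, from x = -50 to +140 mm, the raised part carries the pan, which does not sink under load.
- pan_center (a point): Centre of the pan's flat floor, on its surface, 86 mm above the table. The steel pan is 190 (the scale's x) by 250 mm (y), with a rim 4 mm wide and 5 mm high. The weight's centre has to end within 75 mm in x and 105 mm in y of this point.
- key_bar_top (a point): Middle of the top of the long bar key, 14 by 40 mm, long side along the scale's y; at the +y end of the row of three grey keys on the ledge (70 mm apart), tops 65 mm above the table, 10 mm proud of the ledge.
- key_square_top (a point): Middle of the top of the square key, 20 by 20 mm, in the middle of the row. Not to be pressed.
- key_round_top (a point): Middle of the top of the round key, 22 mm diameter, at the -y end of the row.
- key_bar (a joint): Travel of the bar key: 0 up, 0.005 m fully down. It springs back by itself. Pressing starts at about 1.1 N and takes about 4 N fully down. It counts as pressed past 0.004 m.
- key_square (a joint): Travel of the square key, same spring.
- key_round (a joint): Travel of the round key, same spring and travel as the bar key.
- garlic: Bystander: white garlic bulb, 48 mm diameter, 44 mm high, in the middle of the table near the robot. Origin: centre of its underside.
- jar: Bystander: amber glass spice jar, 68 mm diameter, 100 mm high, beyond the work. Origin: centre of its underside.
- cleaver: Bystander: cleaver lying flat in the middle of the table, lengthwise away from the robot, 70 mm wide, 255 mm long, 24 mm high (handle). Origin: on the table, at the middle of its length.

How it is judged:
By the outcome, as a careful person would: the job done as asked, in the order asked, and still so for the second after the job is handed in, with the robot touching nothing.
It also fails if it takes over 72 s, if anything falls off the work surface, if the arm or the gripper's body presses on something with over 40 N, if the wrist force passes 120 N, or if a joint passes its speed limit or range.

ROBOT

A 6-joint arm with a two-finger parallel gripper is mounted at the origin on the work surface. World frame = base frame: x ahead of the robot, y to its left, z up, the work surface at z = 0. Lengths are in m, angles in degrees, forces in N, time in s.
With the tool pointing down it reaches from about 0.4 to 0.825 m from the base axis. Payload 7 kg.
Tool frame: the origin (TCP) lies midway between the tips of the shut fingers; the grasp point (between the pads) lies 19 mm behind it; z points along the fingers, y is the line along which they close (so a half turn about z gives the same grasp; the last joint's range is limited). The gripper opens to 88 mm and grips with 3 to 60 N. Pads are 19 mm wide; open, the fingers measure 130 mm over their backs; the gripper's body (78 mm by 193 mm) begins 47 mm behind the grasp point.
Start: joints at [-59.696, 20.546, 0.682, 0, -70.136, -16.507], TCP at [0.161, -0.656, 0.227] pointing down, gripper open.
Joint ranges: [-176.03, 176.03], [-82.01, 121.73], [-58.28, 71.71], [-173.87, 95.51], [-174.79, -0.11], [-173.66, 173.66]. Speed limits (degrees/s): [136.94, 136.94, 172.46, 180, 180, 180].

INTERFACE

Orientations are given as [roll, pitch, yaw] about the fixed x, y, z axes, in that order (R = Rz(yaw) Ry(pitch) Rx(roll)).
In Python, from plant import r gives the robot as it stands.
- The arm moves only by the tool drive_tool, never from a script. Its argument "commands" is a list of rows, each an object of numbers: "hand": the closure, from 0 (fully open) to 1 (shut); "tx", "ty", "tz": the shift along the world's x, y, z scaled (see below); "turn": the turn about the world's z scaled (see below). A call has 1 to 10 rows; each row is the pose to reach, as a shift and turn from the pose commanded when the call began; what a row does not reach only later rows make up. The controller multiplies each number of a shift by 0.6 m and each number of a turn by 90 degrees. A row lasts 1/10 s, in which the tool goes at most 50 mm and 8.59 degrees, less where a joint would pass 70% of its speed; a pose out of reach is approached as far as the arm can. A call with a number of a shift or a turn outside -1 to 1 is refused whole. A call with a gripper value outside its range is refused whole. The fingers move at their own pace and stop on an object; "grip_force" is the grip in N (left out, the last holds). Time passes only in rows, so rows that repeat a pose let the fingers close. It gives the time, the measured TCP pose, the force, the opening and the grip force at its end, in the units of the state.
- r.get_state(): the state, without advancing time (a new reading comes with each control period).
- r.capture(name): name is "scene" or "side" or "wrist"; returns a dict with "frame" (480x640x3 uint8, red, green, blue), "fx", "fy", "cx", "cy" (pixels), "world_from_camera" (4x4, takes a point from camera to world coordinates); the wrist camera has in their place "T_tool_cam" (4x4, takes a point from camera to tool coordinates, whose origin is the TCP and whose axes are the flange's). Camera axes: x right, y down, z forward; pixel columns grow to the right and rows downward; lengths in m; the calibration is good to about 2 mm. The wrist camera is an equidistant fisheye: a pixel r from the principal point sees the ray r / f radians off the axis. A picture is of the moment at which its call begins: read the wrist's pose just before it. There is no depth.
- r.close_job(): hands the job in; it is judged then, once.
Trained networks look in the newest picture that a camera, given by its name, has taken for a name from the list of things; names that differ only in an ending like _2 or _b are one class to them, and where a whole thing is asked for, a point or a joint stands for the part that bears it (a point fixed in the world has none). Each returns a list of dicts, best first, with "score" (0 to 1); they miss things now and then, are a little off and sometimes report something else, mostly with a low value. They report only what shows in the picture. A call takes as long as a camera call.
- r.trace(label, camera): "pixels" (480x640 bool, what is visible of it) and "extent" ([left, top, right, bottom] in pixels, round what is visible of it).
The state is a dict: "time_s": time; "joints": joint angles; "qd": joint speeds; "joint_torque": joint torques, N m; "tcp_pos": TCP position; "eef_rot": TCP orientation; "contact_force": force on the tool from outside, world axes, zero at the start; "moment": the same for the moment, N m; "gripper_width": finger opening in m; "gripper_force": force on a finger pad.
Only numpy, scipy, OpenCV 4.12 (cv2) and the standard library are available. Lean on these libraries where they do the work, as an engineer would, in place of code of your own. Each camera call takes 0.05 s, during which the arm holds its last target. There are 200 camera calls.

## Working session

There is one attempt and no reset: what is moved stays moved. The work goes in short steps, Python scripts to look and compute and a tool call to move; the robot and the scene stay as the last step left them, time stands still between calls to the robot, and variables do not carry over. Pictures are saved under pics/ and viewed, at most 10 in all, crops included, and the job is handed in when it is done.

Besides the shell and the picture viewer there is one more tool, called after "Request:" by a JSON object that holds its "fn" and its "kwargs", one argument or row to a line. drive_tool: Moves the arm, as the interface text tells. Its arguments: {"type":"object","properties":{"commands":{"type":"array"},"grip_force":{"type":"number"}},"required":["commands"]}

```bash
ls; mkdir -p pics; cat > h.py <<'E'
import numpy as np,cv2
from plant import r
def cap(n):
    s=r.get_state(); c=r.capture(n); c['s']=s; return c
def save(c,f): cv2.imwrite('pics/'+f,cv2.cvtColor(c['frame'],cv2.COLOR_RGB2BGR))
def ray(c,u,v):
    T=c['world_from_camera']; d=T[:3,:3]@np.array([(u-c['cx'])/c['fx'],(v-c['cy'])/c['fy'],1]); return T[:3,3],d
def onz(c,u,v,z):
    o,d=ray(c,u,v); return o+d*(z-o[2])/d[2]
def tri(rays):
    A=np.zeros((3,3));b=np.zeros(3)
    for o,d in rays:
        d=d/np.linalg.norm(d);P=np.eye(3)-np.outer(d,d);A+=P;b+=P@o
    p=np.linalg.solve(A,b); return p,[np.linalg.norm(np.cross(p-o,d/np.linalg.norm(d))) for o,d in rays]
def cen(l,cam):
    t=r.trace(l,cam)
    if not t: return None
    t=t[0]; v,u=np.nonzero(t['pixels']); return u.mean(),v.mean(),t['score'],t['extent'],t['pixels']
E
python3 - <<'E'
from h import *
np.set_printoptions(precision=4,suppress=True)
print(r.get_state())
C={n:cap(n) for n in('scene','side')}
for n in C: save(C[n],n+'0.png'); print(n,C[n]['world_from_camera'],C[n]['fx'])
for l in ['weight_center','weight_mark','scale','pan_center','key_bar_top','key_square_top','key_round_top','garlic','jar','cleaver']:
    R=[]
    for n in C:
        k=cen(l,n)
        if k: R.append(ray(C[n],k[0],k[1])); print(l,n,np.round(k[0]),np.round(k[1]),round(k[2],2),k[3])
    if len(R)==2: print('   ',tri(R))
E
```

```text
pics
{'time_s': 0.0, 'joints': array([-59.697 ,  20.5915,   0.634 ,  -0.0213, -70.1342, -16.5083]), 'qd': array([-0.0527,  0.0336, -0.0422,  0.0529, -0.0178, -0.0749]), 'joint_torque': array([  0.0005, -58.2718,  29.3076,   6.9978,   0.0071,  -0.0001]), 'tcp_pos': array([ 0.1608, -0.6551,  0.2256]), 'eef_rot': array([ 179.9064,   -0.0069, -166.2126]), 'contact_force': array([-0.1762, -0.6033, -0.2305]), 'moment': array([-0.0315, -0.0207,  0.0335]), 'gripper_force': 0.0, 'gripper_width': 0.08746036164815629}
scene [[-0.1196  0.569  -0.8136  1.4232]
 [ 0.9928  0.0695 -0.0973  0.0728]
 [ 0.0012 -0.8194 -0.5732  0.6889]
 [ 0.      0.      0.      1.    ]] 509.09932103549994
side [[ 0.9943 -0.073   0.0775  0.4896]
 [-0.1061 -0.6189  0.7783 -0.8509]
 [-0.0089 -0.7821 -0.6231  0.7279]
 [ 0.      0.      0.      1.    ]] 590.6353628563141
weight_center scene 226.0 249.0 0.63 [206.5, 238.6, 240.0, 261.9]
weight_center side 308.0 353.0 0.89 [284.2, 332.3, 331.1, 374.4]
    (array([ 0.5397, -0.239 ,  0.0216]), [np.float64(0.0002193487728069602), np.float64(0.00021934877280693074)])
weight_mark 
[... 1034 characters left out ...]
, 222.0, 419.6, 224.8]
garlic scene 348.0 222.0 0.8 [337.1, 215.8, 356.4, 224.9]
garlic side 213.0 256.0 0.7 [201.3, 241.8, 225.8, 266.9]
    (array([0.3863, 0.0219, 0.0173]), [np.float64(0.0007957406359816019), np.float64(0.0007957406359816779)])
jar scene 310.0 334.0 0.98 [290.3, 302.4, 327.4, 369.5]
jar side 436.0 239.0 0.98 [415.8, 205.9, 456.3, 268.9]
    (array([ 0.8015, -0.0154,  0.0499]), [np.float64(8.329804988849369e-05), np.float64(8.329804988856814e-05)])
cleaver scene 329.0 281.0 0.63 [307.9, 236.2, 343.5, 316.8]
cleaver side 328.0 257.0 0.55 [248.6, 240.0, 392.3, 275.2]
    (array([0.6031, 0.0003, 0.0093]), [np.float64(0.0028830081194097376), np.float64(0.0028830081194096803)])
```

```bash
python3 - <<'E'
import cv2,numpy as np
a=cv2.imread('pics/scene0.png');b=cv2.imread('pics/side0.png')
A=cv2.resize(a[225:275,190:260],(400,286),interpolation=3);B=cv2.resize(b[325:385,275:345],(400,343),interpolation=3)
C=cv2.resize(a[205:335,380:545],(400,315));D=cv2.resize(b[115:240,215:380],(400,303))
o=np.zeros((600,800,3),np.uint8)
o[:275,:400]=A[:275];o[:275,400:]=cv2.resize(B,(400,275));o[280:595,:400]=C;o[280:583,400:]=D
cv2.imwrite('pics/m0.png',o)
E
```

```text
(no output)
```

View pics/m0.png

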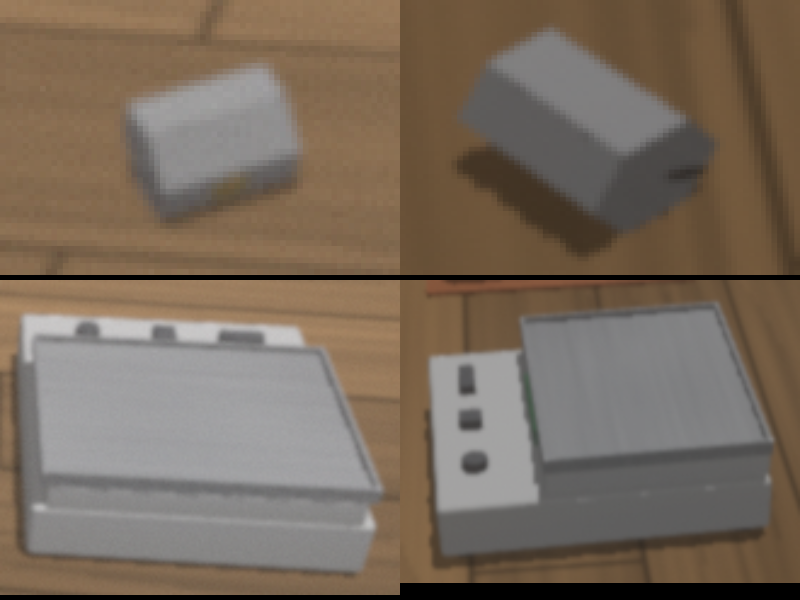

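View pics/side0.png

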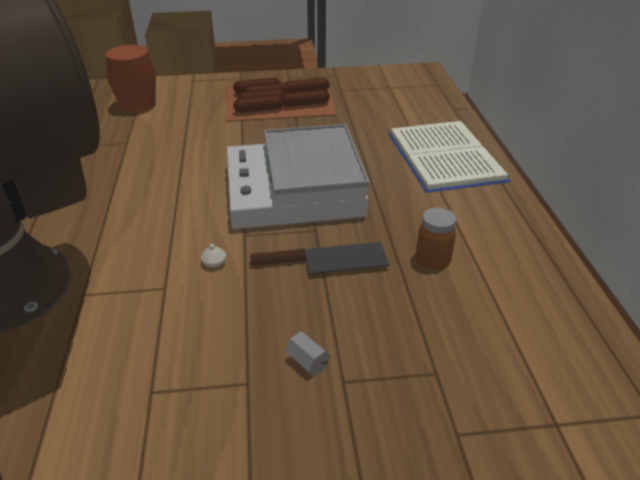

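The side view shows the weight at about (308,353). The end line points to its lower right side, and brass is visible in the scene view at about (230,258). So the mark faces +x and downward. The keys are at about (242,153), (244,170) and (245,188) in the side view.

```bash
python3 - <<'E'
from h import *
np.set_printoptions(precision=4,suppress=True)
S=cap('side');C=cap('scene')
k={'bar':((242.2,153.4),(479.4,226.9)),'sq':((243.9,170.3),(448,224.8)),'rd':((245.5,188.4),(416.3,222.7))}
for n,(s,c) in k.items(): print(n,onz(S,*s,.065),onz(C,*c,.065),tri([ray(S,*s),ray(C,*c)]))
q=[onz(S,275+(x-400)/5.714,325+y/4.583,.04) for x,y in [(490,68),(550,30),(690,122),(622,155)]]
print(np.array(q),np.mean(q,0))
for a,b in [(0,3),(1,2),(0,1)]: d=q[b]-q[a];print(np.linalg.norm(d),np.degrees(np.arctan2(d[1],d[0])))
# pan rim corners in both views
ps=[(522,320),(716,306),(771,440),(544,462)];pc=[(320,350),(380,494),(38,478),(36,340)]
for a in ps: print('side',onz(S,215+(a[0]-400)*.4125,115+(a[1]-280)*.4125,.091))
for a in pc: print('scene',onz(C,380+a[0]*.4125,205+(a[1]-280)*.4127,.091))
E
```

```text
bar [0.4481 0.3185 0.065 ] [0.4471 0.3163 0.065 ] (array([0.4483, 0.3161, 0.0661]), [np.float64(0.0002844310059803569), np.float64(0.0002844310059803859)])
sq [0.4509 0.2458 0.065 ] [0.447  0.2479 0.065 ] (array([0.4503, 0.2468, 0.0658]), [np.float64(0.0013105048615493801), np.float64(0.0013105048615493827)])
rd [0.4531 0.1746 0.065 ] [0.4469 0.1781 0.065 ] (array([0.4521, 0.1766, 0.0661]), [np.float64(0.0022009972480155145), np.float64(0.0022009972480154724)])
[[ 0.5146 -0.2254  0.04  ]
 [ 0.5324 -0.2099  0.04  ]
 [ 0.5657 -0.2553  0.04  ]
 [ 0.5462 -0.2673  0.04  ]] [ 0.5397 -0.2395  0.04  ]
0.052476247463437646 -52.97182302025483
0.05630943014261415 -53.73271583109732
0.023579160999654562 41.07293562912643
side [0.5033 0.3659 0.091 ]
side [0.6882 0.3713 0.091 ]
side [0.6981 0.132  0.091 ]
side [0.5107 0.1216 0.091 ]
scene [0.5065 0.3699 0.091 ]
scene [0.6942 0.3779 0.091 ]
scene [0.7064 0.1287 0.091 ]
scene [0.5206 0.1278 0.091 ]
```

Request:
{"fn": "drive_tool", "kwargs": {
  "commands": [
    {"tx": 0.63,"ty": 0.69,"tz": -0.1,"turn": 0.258,"hand": 0},
    {"tx": 0.63,"ty": 0.69,"tz": -0.1,"turn": 0.258,"hand": 0},
    {"tx": 0.63,"ty": 0.69,"tz": -0.1,"turn": 0.258,"hand": 0},
    {"tx": 0.63,"ty": 0.69,"tz": -0.1,"turn": 0.258,"hand": 0},
    {"tx": 0.63,"ty": 0.69,"tz": -0.1,"turn": 0.258,"hand": 0},
    {"tx": 0.63,"ty": 0.69,"tz": -0.1,"turn": 0.258,"hand": 0},
    {"tx": 0.63,"ty": 0.69,"tz": -0.1,"turn": 0.258,"hand": 0},
    {"tx": 0.63,"ty": 0.69,"tz": -0.1,"turn": 0.258,"hand": 0},
    {"tx": 0.63,"ty": 0.69,"tz": -0.1,"turn": 0.258,"hand": 0},
    {"tx": 0.63,"ty": 0.69,"tz": -0.1,"turn": 0.258,"hand": 0}
  ],
  "grip_force": 8
}}

```text
time_s: 2.2
tcp_pos: [0.4974, -0.2866, 0.1736]
eef_rot: [-180.0, 0.0, -143.0]
contact_force: [0.9, -1.4, -0.3]
gripper_width: 0.0876
gripper_force: 0.0
```

Request:
{"fn": "drive_tool", "kwargs": {
  "commands": [
    {"tx": 0.07,"ty": 0.079,"tz": -0.04,"hand": 0},
    {"tx": 0.07,"ty": 0.079,"tz": -0.04,"hand": 0},
    {"tx": 0.07,"ty": 0.079,"tz": -0.04,"hand": 0},
    {"tx": 0.07,"ty": 0.079,"tz": -0.04,"hand": 0},
    {"tx": 0.07,"ty": 0.079,"tz": -0.04,"hand": 0}
  ]
}}

```text
invalid input
```

```bash
cat >> h.py <<'E'
from scipy.spatial.transform import Rotation as Ro
def wray(c,u,v):
    s=c['s'];T=c['T_tool_cam'];R=Ro.from_euler('xyz',s['eef_rot'],degrees=True).as_matrix()
    x,y=u-c['cx'],v-c['cy'];q=np.hypot(x,y);f=c['fx'];th=q/f
    d=np.array([np.sin(th)*x/q,np.sin(th)*y/q,np.cos(th)])
    return s['tcp_pos']+R@T[:3,3],R@T[:3,:3]@d
def wonz(c,u,v,z):
    o,d=wray(c,u,v);return o+d*(z-o[2])/d[2]
E
python3 - <<'E'
from h import *
np.set_printoptions(precision=4,suppress=True)
c=cap('wrist');save(c,'w0.png');print(c['s']['tcp_pos'],c['s']['eef_rot'],c['fx'],c['T_tool_cam'])
k=cen('weight_center','wrist')
if k:
  print(k[:4]);print(wonz(c,*k[:2],.025))
  m=k[4].astype(np.uint8)
  cn=max(cv2.findContours(m,0,2)[0],key=cv2.contourArea)[:,0]
  p=np.array([wonz(c,u,v,.035)[:2] for u,v in cn],np.float32)
  print(cv2.minAreaRect(p*1000))
E
```

```text
[ 0.4974 -0.2866  0.1736] [-179.9611    0.027  -142.9699] 371.64829954431775 [[-0.0002 -0.9682 -0.2502  0.0674]
 [ 1.     -0.0003  0.0004 -0.0001]
 [-0.0004 -0.2502  0.9682 -0.1573]
 [ 0.      0.      0.      1.    ]]
(np.float64(335.295652173913), np.float64(280.31932367149756), 0.95, [300.8, 265.6, 369.2, 297.4])
[ 0.5294 -0.2435  0.025 ]
((526.2494506835938, -245.7602081298828), (29.469234466552734, 56.47477722167969), 36.71011734008789)
```

View pics/w0.png

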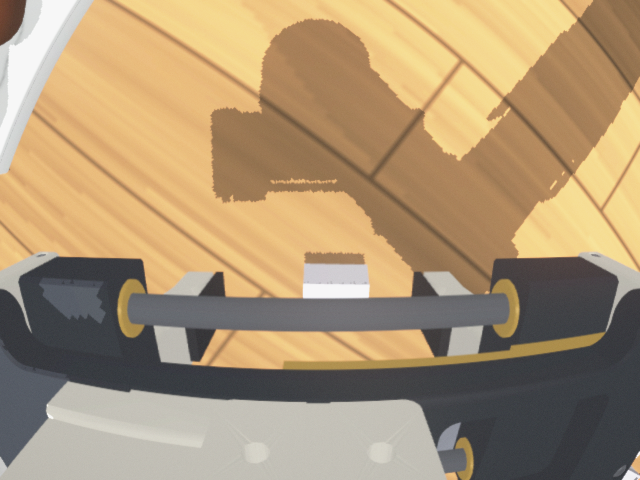

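The wrist view shows the weight's visible top at about (335,280). It is square to the fingers and centred to within a few mm. The last move was refused, probably because "turn" was left out.

Request:
{"fn": "drive_tool", "kwargs": {
  "commands": [
    {"tx": 0.0693,"ty": 0.08,"tz": -0.08,"turn": 0,"hand": 0},
    {"tx": 0.0693,"ty": 0.08,"tz": -0.156,"turn": 0,"hand": 0},
    {"tx": 0.0693,"ty": 0.08,"tz": -0.156,"turn": 0,"hand": 0},
    {"tx": 0.0693,"ty": 0.08,"tz": -0.156,"turn": 0,"hand": 0},
    {"tx": 0.0693,"ty": 0.08,"tz": -0.156,"turn": 0,"hand": 0},
    {"tx": 0.0693,"ty": 0.08,"tz": -0.156,"turn": 0,"hand": 0},
    {"tx": 0.0693,"ty": 0.08,"tz": -0.156,"turn": 0,"hand": 0}
  ]
}}

```text
time_s: 3.0
tcp_pos: [0.5383, -0.2411, 0.0814]
eef_rot: [-179.9, 0.1, -143.0]
contact_force: [1.2, 0.6, 0.0]
gripper_width: 0.0877
gripper_force: 0.0
```

```bash
python3 - <<'E'
from h import *
np.set_printoptions(precision=4,suppress=True)
s=r.get_state();print(s['tcp_pos'],s['eef_rot'],s['time_s'])
S=cap('side');W=cap('wrist')
a=S['frame'][300:400,240:380];b=W['frame'][240:340,240:400]
o=np.vstack([cv2.resize(a,(420,300),interpolation=3),cv2.resize(b,(420,262))])
cv2.imwrite('pics/m1.png',o[...,::-1])
E
```

```text
[ 0.5383 -0.2411  0.0814] [-179.8862    0.1091 -143.0276] 3.0
```

View pics/m1.png

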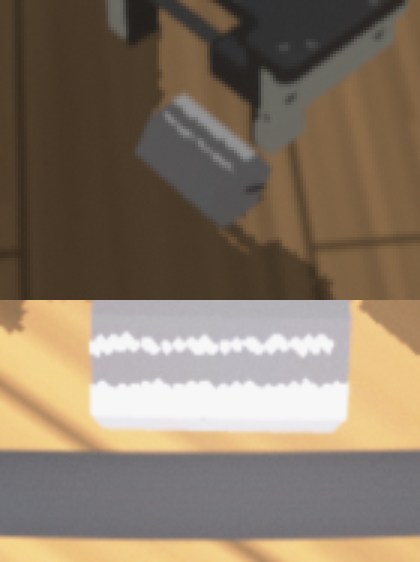

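The side crop shows the weight under the gripper. In the wrist crop it is centred between the fingers, at columns 274–373, with its far edge at row 291.

```bash
python3 - <<'E'
from h import *
np.set_printoptions(precision=4,suppress=True)
W=cap('wrist');k=cen('weight_center','wrist');print(k[:4])
d=np.array([.7986,.6018]);a=np.array([.6018,-.7986]);t=W['s']['tcp_pos'][:2]
for u,v,z in [(274.3,288,.04),(373.3,288,.04),(324,291,.04),(324,285.8,.04),(324,k[3][1],.02)]:
    p=wonz(W,u,v,z)[:2]-t;print(v,z,'d',p@d,'a',p@a)
E
```

```text
(np.float64(323.28378183911354), np.float64(254.0948337890344), 0.73, [270.9, 218.5, 372.9, 292.9])
288 0.04 d 0.014579675301666113 a 0.025377998040751734
288 0.04 d 0.014677314084325108 a -0.031945181654428736
291 0.04 d 0.016318596888365705 a -0.0033495267643339974
285.8 0.04 d 0.013067044104707855 a -0.0033334902875179926
218.5 0.02 d -0.022129613260153527 a -0.0034850230091318223
```

Request:
{"fn": "drive_tool", "kwargs": {
  "commands": [
    {"tx": 0.0,"ty": 0.004,"tz": -0.05,"turn": 0,"hand": 0},
    {"tx": 0.0,"ty": 0.004,"tz": -0.1,"turn": 0,"hand": 0},
    {"tx": 0.0,"ty": 0.004,"tz": -0.128,"turn": 0,"hand": 0},
    {"tx": 0.0,"ty": 0.004,"tz": -0.128,"turn": 0,"hand": 0},
    {"tx": 0.0,"ty": 0.004,"tz": -0.128,"turn": 0,"hand": 0.2},
    {"tx": 0.0,"ty": 0.004,"tz": -0.128,"turn": 0,"hand": 0.5},
    {"tx": 0.0,"ty": 0.004,"tz": -0.128,"turn": 0,"hand": 0.5},
    {"tx": 0.0,"ty": 0.004,"tz": -0.128,"turn": 0,"hand": 0.5},
    {"tx": 0.0,"ty": 0.004,"tz": -0.128,"turn": 0,"hand": 0.5},
    {"tx": 0.0,"ty": 0.004,"tz": -0.128,"turn": 0,"hand": 0.5}
  ],
  "grip_force": 8
}}

```text
time_s: 4.2
tcp_pos: [0.5378, -0.2379, 0.0033]
eef_rot: [-180.0, 0.0, -143.0]
contact_force: [-0.5, 0.9, 3.6]
gripper_width: 0.056
gripper_force: 8.0
```

Request:
{"fn": "drive_tool", "kwargs": {
  "commands": [
    {"tx": -0.0054,"ty": -0.0041,"tz": 0.0018,"turn": 0,"hand": 0.5},
    {"tx": -0.011,"ty": -0.0083,"tz": 0.0032,"turn": 0,"hand": 0.5},
    {"tx": -0.0169,"ty": -0.0127,"tz": 0.0034,"turn": 0,"hand": 0.5},
    {"tx": -0.0226,"ty": -0.0171,"tz": 0.0025,"turn": 0,"hand": 0.5},
    {"tx": -0.0282,"ty": -0.0213,"tz": 0.0002,"turn": 0,"hand": 0.5},
    {"tx": -0.0334,"ty": -0.0252,"tz": -0.002,"turn": 0,"hand": 0.5},
    {"tx": -0.0334,"ty": -0.0252,"tz": -0.002,"turn": 0,"hand": 0.5}
  ]
}}

```text
time_s: 4.9
tcp_pos: [0.5194, -0.2534, 0.003]
eef_rot: [-179.8, 0.2, -143.0]
contact_force: [2.5, 1.6, 3.6]
gripper_width: 0.0557
gripper_force: 8.0
```

```bash
python3 - <<'E'
from h import *
S=cap('side');W=cap('wrist');C=cap('scene')
a=S['frame'][300:400,220:360];b=W['frame'][200:300,240:400];c=C['frame'][215:275,180:264]
o=np.vstack([cv2.resize(a,(420,300),interpolation=3),cv2.resize(b,(420,262))])
o=np.hstack([o,np.vstack([cv2.resize(c,(370,264),interpolation=3),np.zeros((298,370,3),np.uint8)])])
cv2.imwrite('pics/m2.png',o[...,::-1])
E
```

```text
(no output)
```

View pics/m2.png

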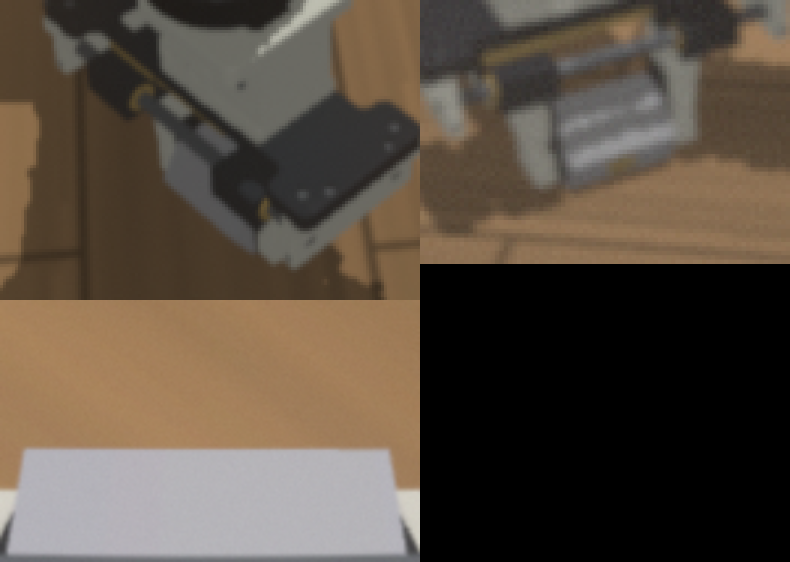

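The brass plug is still low at about (625,165) in the right crop, so the weight slid instead of rolling. I'll let gravity turn it: pinch it near its +d edge, on the mark side, lightly, then lift so it swings with the mark side up.

Request:
{"fn": "drive_tool", "kwargs": {
  "commands": [
    {"tx": 0,"ty": 0,"tz": 0.003,"turn": 0,"hand": 0.2},
    {"tx": 0,"ty": 0,"tz": 0.003,"turn": 0,"hand": 0.2},
    {"tx": 0.021,"ty": 0.016,"tz": 0.003,"turn": 0,"hand": 0.2},
    {"tx": 0.021,"ty": 0.016,"tz": 0.003,"turn": 0,"hand": 0.2},
    {"tx": 0.021,"ty": 0.016,"tz": 0.003,"turn": 0,"hand": 0.2},
    {"tx": 0.021,"ty": 0.016,"tz": 0.003,"turn": 0,"hand": 0.5},
    {"tx": 0.021,"ty": 0.016,"tz": 0.003,"turn": 0,"hand": 0.5},
    {"tx": 0.021,"ty": 0.016,"tz": 0.003,"turn": 0,"hand": 0.5},
    {"tx": 0.021,"ty": 0.016,"tz": 0.003,"turn": 0,"hand": 0.5}
  ],
  "grip_force": 6
}}

```text
time_s: 5.95
tcp_pos: [0.5304, -0.2436, 0.0035]
eef_rot: [-180.0, 0.0, -143.0]
contact_force: [1.2, -1.7, -1.9]
gripper_width: 0.0561
gripper_force: 6.0
```

Request:
{"fn": "drive_tool", "kwargs": {
  "commands": [
    {"tx": 0,"ty": 0,"tz": 0.012,"turn": 0,"hand": 0.5},
    {"tx": 0,"ty": 0,"tz": 0.024,"turn": 0,"hand": 0.5},
    {"tx": 0,"ty": 0,"tz": 0.036,"turn": 0,"hand": 0.5},
    {"tx": 0,"ty": 0,"tz": 0.048,"turn": 0,"hand": 0.5},
    {"tx": 0,"ty": 0,"tz": 0.06,"turn": 0,"hand": 0.5},
    {"tx": 0,"ty": 0,"tz": 0.072,"turn": 0,"hand": 0.5},
    {"tx": 0,"ty": 0,"tz": 0.072,"turn": 0,"hand": 0.5}
  ]
}}

```text
time_s: 6.65
tcp_pos: [0.5311, -0.2436, 0.0481]
eef_rot: [-179.9, 0.1, -143.0]
contact_force: [0.1, 0.6, -5.4]
gripper_width: 0.0559
gripper_force: 6.0
```

```bash
cat >> h.py <<'E'
def mont(f):
    S=cap('side');W=cap('wrist');C=cap('scene')
    a=S['frame'][290:390,220:360];b=W['frame'][200:320,240:400];c=C['frame'][205:275,180:278]
    o=np.vstack([cv2.resize(a,(420,300),interpolation=3),cv2.resize(b,(420,300))])
    o=np.hstack([o,np.vstack([cv2.resize(c,(370,264),interpolation=3),np.zeros((336,370,3),np.uint8)])])
    cv2.imwrite('pics/'+f,o[...,::-1])
E
python3 -c "
from h import *
mont('m3.png')"
```

```text
(no output)
```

View pics/m3.png

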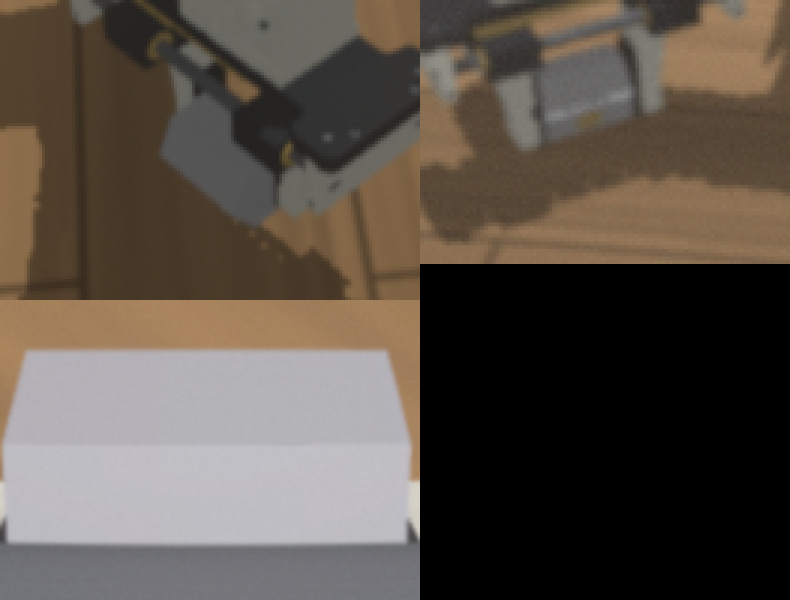

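The weight is lifted at full load (−5.4 N), with the plug at about (592,120), so it has turned little if at all. I'll lower it a bit and ease the grip so it can swing.

Request:
{"fn": "drive_tool", "kwargs": {
  "commands": [
    {"tx": 0,"ty": 0,"tz": -0.018,"turn": 0,"hand": 0.5},
    {"tx": 0,"ty": 0,"tz": -0.035,"turn": 0,"hand": 0.5},
    {"tx": 0,"ty": 0,"tz": -0.035,"turn": 0,"hand": 0.5},
    {"tx": 0,"ty": 0,"tz": -0.035,"turn": 0,"hand": 0.5},
    {"tx": 0,"ty": 0,"tz": -0.035,"turn": 0,"hand": 0.5}
  ],
  "grip_force": 4
}}

```text
time_s: 7.3
tcp_pos: [0.5299, -0.2434, 0.0253]
eef_rot: [180.0, -0.0, -143.0]
contact_force: [-0.0, 0.1, -4.9]
gripper_width: 0.0556
gripper_force: 4.0
```

```bash
python3 - <<'E'
from h import *
np.set_printoptions(precision=3,suppress=True)
s=r.get_state();print(s['contact_force'],s['moment'],s['gripper_force'],s['tcp_pos'])
mont('m4.png')
E
```

```text
[-0.007  0.067 -4.937] [0.076 0.032 0.041] 3.9999078723675927 [ 0.53  -0.243  0.025]
```

View pics/m4.png

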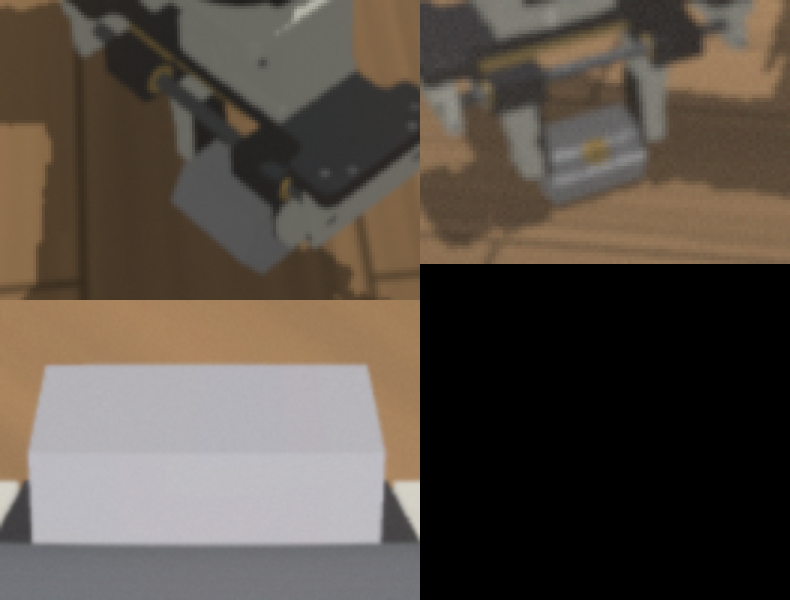

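The plug is now on the middle side face at about (595,150), so the weight has swung about 50°. I'll set it down so it settles on the next flat.

Request:
{"fn": "drive_tool", "kwargs": {
  "commands": [
    {"tx": 0,"ty": 0,"tz": -0.009,"turn": 0,"hand": 0.5},
    {"tx": 0,"ty": 0,"tz": -0.015,"turn": 0,"hand": 0.5},
    {"tx": 0,"ty": 0,"tz": -0.019,"turn": 0,"hand": 0.5},
    {"tx": 0,"ty": 0,"tz": -0.019,"turn": 0,"hand": 0.5}
  ]
}}

```text
time_s: 7.85
tcp_pos: [0.531, -0.2435, 0.0149]
eef_rot: [-179.9, 0.1, -143.0]
contact_force: [-0.5, 1.1, 2.1]
gripper_width: 0.0562
gripper_force: 4.0
```

Request:
{"fn": "drive_tool", "kwargs": {
  "commands": [
    {"tx": 0,"ty": 0,"tz": 0,"turn": 0,"hand": 0.2},
    {"tx": 0,"ty": 0,"tz": 0,"turn": 0,"hand": 0},
    {"tx": 0,"ty": 0,"tz": 0,"turn": 0,"hand": 0},
    {"tx": 0,"ty": 0,"tz": 0.05,"turn": 0,"hand": 0},
    {"tx": 0,"ty": 0,"tz": 0.11,"turn": 0,"hand": 0},
    {"tx": 0,"ty": 0,"tz": 0.11,"turn": 0,"hand": 0},
    {"tx": 0,"ty": 0,"tz": 0.11,"turn": 0,"hand": 0},
    {"tx": 0,"ty": 0,"tz": 0.11,"turn": 0,"hand": 0}
  ]
}}

```text
time_s: 8.65
tcp_pos: [0.5297, -0.2434, 0.0797]
eef_rot: [180.0, -0.0, -143.0]
contact_force: [0.6, -0.3, -0.9]
gripper_width: 0.0876
gripper_force: 0.0
```

```bash
cat >> h.py <<'E'
d=np.array([.7986,.6018]);a=np.array([.6018,-.7986])
def meas():
    W=cap('wrist');k=cen('weight_center','wrist');t=W['s']['tcp_pos'][:2];print(W['s']['tcp_pos'],W['s']['time_s'])
    if k:
        print(k[:4]);l,tp,rr,b=k[3]
        for u,v,z in [(l,b-4,.04),(rr,b-4,.04),(k[0],b,.04),(k[0],tp,.02)]:
            p=wonz(W,u,v,z)[:2]-t;print(z,'d',p@d,'a',p@a)
    return W
def brass(C,x0,y0,x1,y1):
    h=cv2.cvtColor(C['frame'],cv2.COLOR_RGB2HSV)[y0:y1,x0:x1]
    return h
E
python3 - <<'E'
from h import *
np.set_printoptions(precision=4,suppress=True)
W=meas()
R=[]
S=cap('side');C=cap('scene')
for n,c in(('side',S),('scene',C)):
    k=cen('weight_center',n)
    if k: print(n,k[:4]);R.append(ray(c,k[0],k[1]))
if len(R)==2:
    p=tri(R);print(p,(p[0][:2]-W['s']['tcp_pos'][:2])@d)
x=C['frame'][225:285,180:264];y=W['frame'][200:320,240:400]
cv2.imwrite('pics/m5.png',np.hstack([cv2.resize(x,(390,280),interpolation=3),cv2.resize(y,(373,280))])[...,::-1])
E
```

```text
[ 0.5297 -0.2434  0.0797] 8.65
(np.float64(316.73000280662365), np.float64(245.49480774628123), 0.87, [267.8, 211.9, 370.1, 283.7])
0.04 d 0.008841770218800483 a 0.028647842110103273
0.04 d 0.008896107468090938 a -0.02972742559743859
0.04 d 0.011147745181356469 a 0.0007382148957822817
0.02 d -0.02651635215396561 a 0.0007354406644011977
side (np.float64(300.7133928571429), np.float64(357.99910714285716), 0.79, [278.6, 336.6, 324.3, 377.2])
scene (np.float64(223.4949494949495), np.float64(246.04882154882154), 0.98, [203.2, 233.7, 240.7, 261.0])
(array([ 0.5278, -0.2477,  0.0213]), [np.float64(0.0001574944450589187), np.float64(0.0001574944450591513)]) -0.004089429530874185
```

View pics/m5.png

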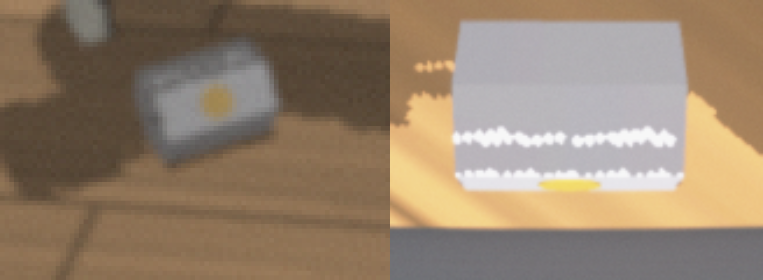

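In the scene crop the plug is now on the upper side face, at (217,102). The wrist crop shows it just past the top edge. One more 60° turn: pinch on the mark side, above centre.

Request:
{"fn": "drive_tool", "kwargs": {
  "commands": [
    {"tx": 0.0133,"ty": 0.01,"tz": -0.06,"turn": 0,"hand": 0},
    {"tx": 0.0133,"ty": 0.01,"tz": -0.118,"turn": 0,"hand": 0},
    {"tx": 0.0133,"ty": 0.01,"tz": -0.118,"turn": 0,"hand": 0},
    {"tx": 0.0133,"ty": 0.01,"tz": -0.118,"turn": 0,"hand": 0},
    {"tx": 0.0133,"ty": 0.01,"tz": -0.118,"turn": 0,"hand": 0.5},
    {"tx": 0.0133,"ty": 0.01,"tz": -0.118,"turn": 0,"hand": 0.5},
    {"tx": 0.0133,"ty": 0.01,"tz": -0.118,"turn": 0,"hand": 0.5},
    {"tx": 0.0133,"ty": 0.01,"tz": -0.118,"turn": 0,"hand": 0.5},
    {"tx": 0.0133,"ty": 0.01,"tz": -0.118,"turn": 0,"hand": 0.5}
  ],
  "grip_force": 4.5
}}

```text
time_s: 9.85
tcp_pos: [0.5387, -0.2376, 0.0102]
eef_rot: [-180.0, 0.0, -143.0]
contact_force: [-0.6, 1.5, 4.5]
gripper_width: 0.0561
gripper_force: 4.5
```

Request:
{"fn": "drive_tool", "kwargs": {
  "commands": [
    {"tx": 0,"ty": 0,"tz": 0.012,"turn": 0,"hand": 0.5},
    {"tx": 0,"ty": 0,"tz": 0.024,"turn": 0,"hand": 0.5},
    {"tx": 0,"ty": 0,"tz": 0.036,"turn": 0,"hand": 0.5},
    {"tx": 0,"ty": 0,"tz": 0.036,"turn": 0,"hand": 0.5},
    {"tx": 0,"ty": 0,"tz": 0.036,"turn": 0,"hand": 0.5}
  ],
  "grip_force": 4
}}

```text
time_s: 10.35
tcp_pos: [0.5394, -0.2372, 0.0322]
eef_rot: [-179.9, 0.1, -143.0]
contact_force: [-0.1, 5.0, 4.0]
gripper_width: 0.0562
gripper_force: 4.0
```

```bash
python3 - <<'E'
from h import *
np.set_printoptions(precision=3,suppress=True)
s=r.get_state();print(s['contact_force'],s['moment'],s['gripper_width'],s['tcp_pos'])
C=cap('scene');h=cv2.cvtColor(C['frame'],cv2.COLOR_RGB2HSV)[200:290,170:290].astype(int)
W=cap('wrist');w=cv2.cvtColor(W['frame'],cv2.COLOR_RGB2HSV)[200:330,240:400].astype(int)
for q,o in((h,(170,200)),(w,(240,200))):
    m=(q[...,0]>17)&(q[...,0]<32)&(q[...,1]>120)&(q[...,2]>90)
    v,u=np.nonzero(m);print(len(u),u.mean()+o[0] if len(u) else 0,v.mean()+o[1] if len(u) else 0)
k=cen('weight_center','scene');print(k and k[:4])
E
```

```text
[-0.115  5.016  3.999] [ 1.66  -0.026 -0.003] 0.05621717386156787 [ 0.539 -0.237  0.032]
0 0 0
871 318.2353616532721 282.8059701492537
(np.float64(226.21167883211677), np.float64(248.52919708029196), 0.73, [207.3, 235.0, 243.4, 261.5])
```

Request:
{"fn": "drive_tool", "kwargs": {
  "commands": [
    {"tx": 0,"ty": 0,"tz": 0,"turn": 0,"hand": 0.5},
    {"tx": 0,"ty": 0,"tz": 0,"turn": 0,"hand": 0.5}
  ]
}}

```text
time_s: 10.7
tcp_pos: [0.5391, -0.2375, 0.0315]
eef_rot: [-179.9, 0.1, -143.0]
contact_force: [2.2, 3.4, 5.1]
gripper_width: 0.056
gripper_force: 4.0
```

```bash
python3 - <<'E'
from h import *
np.set_printoptions(precision=3,suppress=True)
s=r.get_state();print(s['contact_force'],s['moment'],s['gripper_width'],s['tcp_pos'])
mont('m6.png')
E
```

```text
[2.17  3.439 5.073] [ 1.513 -0.541  0.011] 0.05597442738302143 [ 0.539 -0.237  0.032]
```

View pics/m6.png

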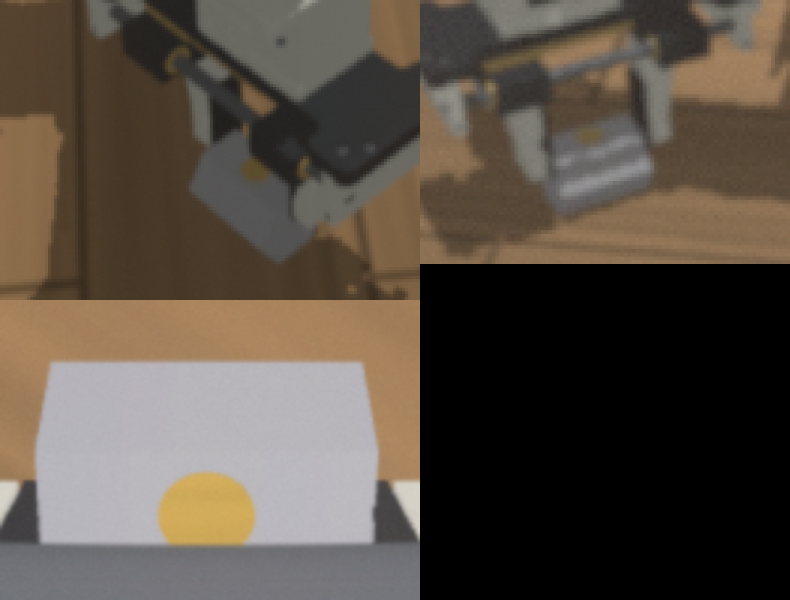

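The plug is now on the upper flat, at about (205,510) in the wrist crop. I'll lower it to settle flat on the table and let go, watching the odd force reading.

Request:
{"fn": "drive_tool", "kwargs": {
  "commands": [
    {"tx": 0,"ty": 0,"tz": -0.005,"turn": 0,"hand": 0.5},
    {"tx": 0,"ty": 0,"tz": -0.01,"turn": 0,"hand": 0.5},
    {"tx": 0,"ty": 0,"tz": -0.014,"turn": 0,"hand": 0.5},
    {"tx": 0,"ty": 0,"tz": -0.014,"turn": 0,"hand": 0.5}
  ]
}}

```text
time_s: 11.25
tcp_pos: [0.5381, -0.2382, 0.0224]
eef_rot: [-180.0, -0.0, -143.0]
contact_force: [1.0, -1.6, 1.0]
gripper_width: 0.056
gripper_force: 4.0
```

Request:
{"fn": "drive_tool", "kwargs": {
  "commands": [
    {"tx": 0,"ty": 0,"tz": -0.003,"turn": 0,"hand": 0.5},
    {"tx": 0,"ty": 0,"tz": -0.003,"turn": 0,"hand": 0.5},
    {"tx": 0,"ty": 0,"tz": -0.003,"turn": 0,"hand": 0.2},
    {"tx": 0,"ty": 0,"tz": -0.003,"turn": 0,"hand": 0},
    {"tx": 0,"ty": 0,"tz": -0.003,"turn": 0,"hand": 0},
    {"tx": 0,"ty": 0,"tz": 0.05,"turn": 0,"hand": 0},
    {"tx": 0,"ty": 0,"tz": 0.097,"turn": 0,"hand": 0},
    {"tx": 0,"ty": 0,"tz": 0.097,"turn": 0,"hand": 0},
    {"tx": 0,"ty": 0,"tz": 0.097,"turn": 0,"hand": 0},
    {"tx": 0,"ty": 0,"tz": 0.097,"turn": 0,"hand": 0}
  ]
}}

```text
time_s: 12.25
tcp_pos: [0.5375, -0.2373, 0.0801]
eef_rot: [179.9, -0.0, -143.0]
contact_force: [0.6, 0.3, -0.5]
gripper_width: 0.0875
gripper_force: 0.0
```

```bash
cat >> h.py <<'E'
def plug(c,box):
    x0,y0,x1,y1=box;q=cv2.cvtColor(c['frame'],cv2.COLOR_RGB2HSV)[y0:y1,x0:x1].astype(int)
    m=((q[...,0]>17)&(q[...,0]<32)&(q[...,1]>130)&(q[...,2]>90)).astype(np.uint8)
    n,L,st,ce=cv2.connectedComponentsWithStats(m)
    return sorted([(int(st[i,4]),np.round(ce[i]+[x0,y0],1)) for i in range(1,n)],key=lambda t:-t[0])[:3]
E
python3 - <<'E'
from h import *
np.set_printoptions(precision=4,suppress=True)
s=r.get_state();print(s['contact_force'],s['moment'])
W=meas();print('wrist',plug(W,(262,195,378,300)))
for t,u in plug(W,(262,195,378,300))[:1]:
    p=wonz(W,*u,.04);print(p,(p[:2]-W['s']['tcp_pos'][:2])@np.array([d,a]).T)
R=[]
for n in('side','scene'):
    c=cap(n);k=cen('weight_center',n)
    if k:
        print(n,k[:4]);R.append(ray(c,k[0],k[1]));e=[int(x) for x in k[3]];print(plug(c,(e[0],e[1],e[2],e[3])))
if len(R)==2: print(tri(R))
E
```

```text
[ 0.5711  0.2862 -0.4554] [0.0676 0.0626 0.0153]
[ 0.5375 -0.2373  0.0801] 12.25
(np.float64(316.2935922880635), np.float64(245.39509498157074), 0.65, [268.0, 210.6, 368.1, 282.9])
0.04 d 0.008507242958832933 a 0.02855900525895131
0.04 d 0.008556749778204455 a -0.028631054626897592
0.04 d 0.010822158510067289 a 0.0009727440086484762
0.02 d -0.027234850489340337 a 0.0009731940238813328
wrist [(477, array([316.1, 255.9]))]
[ 0.5339 -0.2413  0.04  ] [-0.0053  0.0011]
side (np.float64(305.34558823529414), np.float64(354.3235294117647), 0.7, [283.7, 334.1, 330.8, 372.4])
[(27, array([305.5, 345.9]))]
scene (np.float64(225.24558303886926), np.float64(248.64487632508835), 0.94, [207.8, 236.6, 240.5, 262.2])
[]
(array([ 0.5359, -0.2412,  0.0209]), [np.float64(0.0005599848319501741), np.float64(0.0005599848319500315)])
```

Request:
{"fn": "drive_tool", "kwargs": {
  "commands": [
    {"tx": -0.006,"ty": -0.0045,"tz": -0.06,"turn": 0,"hand": 0},
    {"tx": -0.006,"ty": -0.0045,"tz": -0.1235,"turn": 0,"hand": 0},
    {"tx": -0.006,"ty": -0.0045,"tz": -0.1235,"turn": 0,"hand": 0},
    {"tx": -0.006,"ty": -0.0045,"tz": -0.1235,"turn": 0,"hand": 0},
    {"tx": -0.006,"ty": -0.0045,"tz": -0.1235,"turn": 0,"hand": 0.5},
    {"tx": -0.006,"ty": -0.0045,"tz": -0.1235,"turn": 0,"hand": 0.5},
    {"tx": -0.006,"ty": -0.0045,"tz": -0.1235,"turn": 0,"hand": 0.5},
    {"tx": -0.006,"ty": -0.0045,"tz": -0.1235,"turn": 0,"hand": 0.5},
    {"tx": -0.006,"ty": -0.0045,"tz": -0.1235,"turn": 0,"hand": 0.5},
    {"tx": -0.006,"ty": -0.0045,"tz": -0.1235,"turn": 0,"hand": 0.5}
  ],
  "grip_force": 25
}}

```text
time_s: 13.55
tcp_pos: [0.535, -0.2402, 0.0075]
eef_rot: [-180.0, 0.0, -143.0]
contact_force: [-1.0, 0.9, 5.8]
gripper_width: 0.0559
gripper_force: 25.0
```

Request:
{"fn": "drive_tool", "kwargs": {
  "commands": [
    {"tx": 0,"ty": 0,"tz": 0.04,"turn": 0,"hand": 0.6},
    {"tx": 0,"ty": 0,"tz": 0.09,"turn": 0,"hand": 0.6},
    {"tx": 0,"ty": 0,"tz": 0.14,"turn": 0,"hand": 0.6},
    {"tx": 0,"ty": 0,"tz": 0.19,"turn": 0,"hand": 0.6},
    {"tx": 0,"ty": 0,"tz": 0.24,"turn": 0,"hand": 0.6},
    {"tx": 0,"ty": 0,"tz": 0.29,"turn": 0,"hand": 0.6},
    {"tx": 0,"ty": 0,"tz": 0.29,"turn": 0,"hand": 0.6},
    {"tx": 0,"ty": 0,"tz": 0.29,"turn": 0,"hand": 0.6}
  ]
}}

```text
time_s: 14.35
tcp_pos: [0.534, -0.2397, 0.18]
eef_rot: [179.9, 0.0, -143.0]
contact_force: [-0.5, 0.6, -5.8]
gripper_width: 0.0559
gripper_force: 25.0
```

```bash
python3 - <<'E'
from h import *
np.set_printoptions(precision=4,suppress=True)
s=r.get_state();print(s['contact_force'],s['moment'],s['joints'],s['tcp_pos'])
W=cap('wrist');print(plug(W,(262,195,378,300)))
E
```

```text
[-0.4767  0.6493 -5.8061] [0.1261 0.156  0.0112] [ -5.088   14.1961 -14.67    -0.0698 -61.1743 -47.8948] [ 0.534  -0.2397  0.18  ]
[]
```

Request:
{"fn": "drive_tool", "kwargs": {
  "commands": [
    {"tx": 0.0135,"ty": 0.08,"tz": 0,"turn": -0.05,"hand": 0.6},
    {"tx": 0.027,"ty": 0.16,"tz": 0,"turn": -0.1,"hand": 0.6},
    {"tx": 0.04,"ty": 0.24,"tz": 0,"turn": -0.15,"hand": 0.6},
    {"tx": 0.054,"ty": 0.32,"tz": 0,"turn": -0.2,"hand": 0.6},
    {"tx": 0.067,"ty": 0.4,"tz": 0,"turn": -0.25,"hand": 0.6},
    {"tx": 0.08,"ty": 0.48,"tz": 0,"turn": -0.3,"hand": 0.6},
    {"tx": 0.094,"ty": 0.56,"tz": 0,"turn": -0.35,"hand": 0.6},
    {"tx": 0.107,"ty": 0.64,"tz": 0,"turn": -0.389,"hand": 0.6},
    {"tx": 0.12,"ty": 0.72,"tz": 0,"turn": -0.389,"hand": 0.6},
    {"tx": 0.135,"ty": 0.8,"tz": 0,"turn": -0.389,"hand": 0.6}
  ]
}}

```text
time_s: 15.4
tcp_pos: [0.6144, 0.2413, 0.178]
eef_rot: [-179.9, -0.2, -178.0]
contact_force: [1.7, 0.8, -5.0]
gripper_width: 0.0556
gripper_force: 25.0
```

Request:
{"fn": "drive_tool", "kwargs": {
  "commands": [
    {"tx": 0,"ty": 0.016,"tz": -0.02,"turn": 0,"hand": 0.6},
    {"tx": 0,"ty": 0.016,"tz": -0.05,"turn": 0,"hand": 0.6},
    {"tx": 0,"ty": 0.016,"tz": -0.08,"turn": 0,"hand": 0.6},
    {"tx": 0,"ty": 0.016,"tz": -0.1,"turn": 0,"hand": 0.6},
    {"tx": 0,"ty": 0.016,"tz": -0.1,"turn": 0,"hand": 0.6},
    {"tx": 0,"ty": 0.016,"tz": -0.1,"turn": 0,"hand": 0.6}
  ]
}}

```text
time_s: 16.0
tcp_pos: [0.6157, 0.249, 0.1203]
eef_rot: [-179.9, -0.1, -178.0]
contact_force: [0.6, 0.5, -4.7]
gripper_width: 0.0559
gripper_force: 25.0
```

```bash
python3 - <<'E'
from h import *
np.set_printoptions(precision=4,suppress=True)
s=r.get_state();print(s['contact_force'],s['eef_rot'],s['joints'],s['tcp_pos'])
S=cap('side');k=cen('weight_center','side');print(k and k[:4]);C=cap('scene');q=cen('weight_center','scene');print(q and q[:4])
if k and q: print(tri([ray(S,k[0],k[1]),ray(C,q[0],q[1])]))
x=S['frame'][90:240,180:390];y=C['frame'][180:330,380:560];w=cap('wrist')['frame'][180:340,200:440]
cv2.imwrite('pics/m7.png',np.vstack([np.hstack([cv2.resize(x,(420,300)),cv2.resize(y,(360,300))]),np.hstack([cv2.resize(w,(420,280)),np.zeros((280,360,3),np.uint8)])])[...,::-1])
E
```

```text
[ 0.5711  0.4517 -4.7225] [-179.9423   -0.0549 -178.0045] [  38.8138   24.0996   -8.4891    0.0157  -57.4899 -126.8267] [0.6157 0.249  0.1203]
(np.float64(317.6936936936937), np.float64(140.97297297297297), 0.72, [308.8, 133.5, 335.5, 146.3])
(np.float64(463.1136363636364), np.float64(243.57486631016042), 0.83, [442.3, 230.0, 481.0, 256.6])
(array([0.609 , 0.2516, 0.1251]), [np.float64(0.0033490839483901256), np.float64(0.003349083948389927)])
```

Request:
{"fn": "drive_tool", "kwargs": {
  "commands": [
    {"tx": 0,"ty": 0,"tz": -0.012,"turn": 0,"hand": 0.6},
    {"tx": 0,"ty": 0,"tz": -0.024,"turn": 0,"hand": 0.6},
    {"tx": 0,"ty": 0,"tz": -0.032,"turn": 0,"hand": 0.6},
    {"tx": 0,"ty": 0,"tz": -0.037,"turn": 0,"hand": 0.6},
    {"tx": 0,"ty": 0,"tz": -0.039,"turn": 0,"hand": 0.6},
    {"tx": 0,"ty": 0,"tz": -0.041,"turn": 0,"hand": 0.6},
    {"tx": 0,"ty": 0,"tz": -0.042,"turn": 0,"hand": 0.6}
  ]
}}

```text
time_s: 16.95
tcp_pos: [0.6158, 0.2495, 0.0957]
eef_rot: [180.0, 0.0, -178.0]
contact_force: [0.2, 1.1, -5.0]
gripper_width: 0.0562
gripper_force: 25.0
```

Request:
{"fn": "drive_tool", "kwargs": {
  "commands": [
    {"tx": 0,"ty": 0,"tz": -0.001,"turn": 0,"hand": 0.6},
    {"tx": 0,"ty": 0,"tz": -0.002,"turn": 0,"hand": 0.6},
    {"tx": 0,"ty": 0,"tz": -0.003,"turn": 0,"hand": 0.6},
    {"tx": 0,"ty": 0,"tz": -0.003,"turn": 0,"hand": 0.6}
  ]
}}

```text
time_s: 17.35
tcp_pos: [0.6157, 0.2494, 0.0938]
eef_rot: [180.0, -0.0, -178.0]
contact_force: [-0.9, -0.1, -5.4]
gripper_width: 0.0558
gripper_force: 25.0
```

Request:
{"fn": "drive_tool", "kwargs": {
  "commands": [
    {"tx": 0,"ty": 0,"tz": -0.001,"turn": 0,"hand": 0.6},
    {"tx": 0,"ty": 0,"tz": -0.002,"turn": 0,"hand": 0.6},
    {"tx": 0,"ty": 0,"tz": -0.002,"turn": 0,"hand": 0.6}
  ]
}}

```text
time_s: 17.65
tcp_pos: [0.6158, 0.2495, 0.0935]
eef_rot: [180.0, 0.0, -178.0]
contact_force: [-4.0, -0.9, 2.7]
gripper_width: 0.0558
gripper_force: 25.0
```

Contact. I'll release, raise and look.

Request:
{"fn": "drive_tool", "kwargs": {
  "commands": [
    {"tx": 0,"ty": 0,"tz": 0,"turn": 0,"hand": 0.3},
    {"tx": 0,"ty": 0,"tz": 0,"turn": 0,"hand": 0.1},
    {"tx": 0,"ty": 0,"tz": 0,"turn": 0,"hand": 0},
    {"tx": 0,"ty": 0,"tz": 0,"turn": 0,"hand": 0},
    {"tx": 0,"ty": 0,"tz": 0.05,"turn": 0,"hand": 0},
    {"tx": 0,"ty": 0,"tz": 0.12,"turn": 0,"hand": 0},
    {"tx": -0.05,"ty": 0,"tz": 0.16,"turn": 0,"hand": 0},
    {"tx": -0.1,"ty": 0,"tz": 0.16,"turn": 0,"hand": 0},
    {"tx": -0.17,"ty": 0,"tz": 0.16,"turn": 0,"hand": 0},
    {"tx": -0.17,"ty": 0,"tz": 0.16,"turn": 0,"hand": 0}
  ]
}}

```text
time_s: 18.65
tcp_pos: [0.51, 0.2488, 0.1893]
eef_rot: [179.9, -0.0, -177.9]
contact_force: [0.3, 0.4, 1.0]
gripper_width: 0.0875
gripper_force: 0.0
```

```bash
python3 - <<'E'
from h import *
np.set_printoptions(precision=4,suppress=True)
S=cap('side');C=cap('scene');W=cap('wrist');print(W['s']['tcp_pos'],W['s']['time_s'])
save(W,'w8.png')
for l in('weight_center','key_bar_top','key_square_top','key_round_top'):
    R=[];
    for n,c in(('side',S),('scene',C),('wrist',W)):
        k=cen(l,n)
        if k:
            print(l,n,np.round([k[0],k[1],k[2]],2),k[3]);R.append((wray if n=='wrist' else ray)(c,k[0],k[1]))
            if l[0]=='w': print('plug',plug(c,[int(x) for x in k[3]]))
    if len(R)>1: print(tri(R))
x=S['frame'][90:240,180:390];y=C['frame'][180:330,380:560];w=W['frame']
cv2.imwrite('pics/m8.png',np.vstack([np.hstack([cv2.resize(x,(420,250)),cv2.resize(y,(360,250))]),np.hstack([cv2.resize(w,(466,350)),np.zeros((350,314,3),np.uint8)])])[...,::-1])
E
```

```text
[0.5134 0.2497 0.1895] 18.75
weight_center side [320.75 147.28   0.86] [309.8, 133.3, 334.8, 161.1]
plug []
weight_center scene [459.59 255.29   0.72] [437.4, 244.8, 477.5, 266.0]
plug []
(array([0.6171, 0.2491, 0.107 ]), [np.float64(0.000497655892980147), np.float64(0.0004976558929802752)])
key_bar_top side [242.11 155.37   0.37] [239.4, 151.9, 246.6, 161.1]
key_bar_top wrist [407.91 146.76   0.75] [380.8, 136.9, 432.3, 155.4]
(array([0.4466, 0.3171, 0.0608]), [np.float64(0.0009905696492670559), np.float64(0.000990569649267074)])
key_square_top side [435.67 238.56   0.61] [413.7, 207.3, 456.0, 268.6]
key_square_top wrist [318.78 145.8    0.83] [302.7, 131.9, 333.3, 159.5]
(array([ 0.6474,  0.176 , -0.0479]), [np.float64(0.21048462066989423), np.float64(0.21048462066989418)])
key_round_top side [327.99 256.94   0.65] [248.4, 242.5, 390.1, 275.7]
key_round_top scene [478.21 228.13   0.68] [472.2, 228.0, 490.7, 231.2]
key_round_top wrist [229.   146.66   0.72] [214.8, 134.0, 243.1, 158.3]
(array([0.5206, 0.192 , 0.0102]), [np.float64(0.1546236362424884), np.float64(0.1399939110232495), np.float64(0.07379642836729552)])
```

View pics/m8.png

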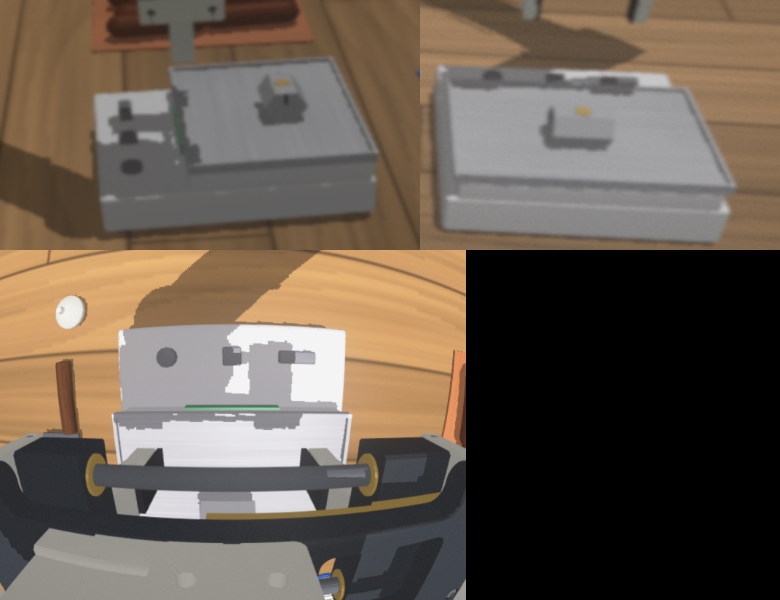

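The weight lies on the pan with the plug up: (283,83) in the side crop and (583,112) in the scene crop. It is well clear of the rim. In the wrist view the keys are a clear row. Next I'll get the key positions from the wrist view.

```bash
python3 - <<'E'
from h import *
np.set_printoptions(precision=4,suppress=True)
W=cap('wrist');print(W['s']['tcp_pos'],W['s']['eef_rot'])
for l in('key_bar_top','key_square_top','key_round_top'):
    k=cen(l,'wrist');e=k[3];print(l,k[0],k[1],wonz(W,k[0],k[1],.064))
E
```

```text
[0.5138 0.2494 0.1885] [-179.9899   -0.0084 -178.0002]
key_bar_top 408.05402542372883 146.34004237288136 [0.4455 0.3157 0.064 ]
key_square_top 318.8402877697842 145.49208633093525 [0.4486 0.2475 0.064 ]
key_round_top 229.04494382022472 146.35955056179776 [0.4503 0.1788 0.064 ]
```

Request:
{"fn": "drive_tool", "kwargs": {
  "commands": [
    {"tx": -0.06,"ty": 0.06,"tz": 0,"turn": 0,"hand": 1},
    {"tx": -0.1105,"ty": 0.111,"tz": 0,"turn": 0,"hand": 1},
    {"tx": -0.1105,"ty": 0.111,"tz": -0.06,"turn": 0,"hand": 1},
    {"tx": -0.1105,"ty": 0.111,"tz": -0.12,"turn": 0,"hand": 1},
    {"tx": -0.1105,"ty": 0.111,"tz": -0.17,"turn": 0,"hand": 1},
    {"tx": -0.1105,"ty": 0.111,"tz": -0.17,"turn": 0,"hand": 1},
    {"tx": -0.1105,"ty": 0.111,"tz": -0.17,"turn": 0,"hand": 1}
  ]
}}

```text
time_s: 20.3
tcp_pos: [0.4477, 0.3161, 0.0871]
eef_rot: [-179.9, -0.0, -178.0]
contact_force: [1.1, 0.4, 0.7]
gripper_width: 0.0377
gripper_force: 0.0
```

Request:
{"fn": "drive_tool", "kwargs": {
  "commands": [
    {"tx": 0,"ty": 0,"tz": 0,"turn": 0,"hand": 1},
    {"tx": 0,"ty": 0,"tz": 0,"turn": 0,"hand": 1},
    {"tx": 0,"ty": 0,"tz": 0,"turn": 0,"hand": 1},
    {"tx": 0,"ty": 0,"tz": 0,"turn": 0,"hand": 1},
    {"tx": 0,"ty": 0,"tz": -0.015,"turn": 0,"hand": 1},
    {"tx": 0,"ty": 0,"tz": -0.03,"turn": 0,"hand": 1},
    {"tx": 0,"ty": 0,"tz": -0.03,"turn": 0,"hand": 1}
  ]
}}

```text
time_s: 21.0
tcp_pos: [0.4466, 0.315, 0.0668]
eef_rot: [-179.9, -0.1, -178.0]
contact_force: [-0.4, -1.6, -0.6]
gripper_width: 0.0004
gripper_force: 0.0
```

Request:
{"fn": "drive_tool", "kwargs": {
  "commands": [
    {"tx": 0,"ty": 0,"tz": -0.004,"turn": 0,"hand": 1},
    {"tx": 0,"ty": 0,"tz": -0.008,"turn": 0,"hand": 1},
    {"tx": 0,"ty": 0,"tz": -0.011,"turn": 0,"hand": 1},
    {"tx": 0,"ty": 0,"tz": -0.013,"turn": 0,"hand": 1},
    {"tx": 0,"ty": 0,"tz": -0.013,"turn": 0,"hand": 1}
  ]
}}

```text
time_s: 21.5
tcp_pos: [0.4474, 0.316, 0.0609]
eef_rot: [-180.0, 0.0, -178.0]
contact_force: [-0.8, -1.0, 2.8]
gripper_width: 0.0004
gripper_force: 1.7
```

Nearly down. I'll go 2–3 mm further to be sure it bottoms.

Request:
{"fn": "drive_tool", "kwargs": {
  "commands": [
    {"tx": 0,"ty": 0,"tz": -0.0015,"turn": 0,"hand": 1},
    {"tx": 0,"ty": 0,"tz": -0.003,"turn": 0,"hand": 1},
    {"tx": 0,"ty": 0,"tz": -0.0045,"turn": 0,"hand": 1},
    {"tx": 0,"ty": 0,"tz": -0.0045,"turn": 0,"hand": 1}
  ]
}}

```text
time_s: 21.9
tcp_pos: [0.4475, 0.316, 0.06]
eef_rot: [180.0, 0.0, -177.9]
contact_force: [-6.6, -4.5, 20.4]
gripper_width: 0.0007
gripper_force: 9.9
```

It's bottomed at 20 N. Next I'll raise and move over to the round key.

Request:
{"fn": "drive_tool", "kwargs": {
  "commands": [
    {"tx": 0,"ty": 0,"tz": 0.03,"turn": 0,"hand": 1},
    {"tx": 0,"ty": 0,"tz": 0.07,"turn": 0,"hand": 1},
    {"tx": 0,"ty": 0,"tz": 0.07,"turn": 0,"hand": 1},
    {"tx": 0.0067,"ty": -0.08,"tz": 0.07,"turn": 0,"hand": 1},
    {"tx": 0.0067,"ty": -0.16,"tz": 0.07,"turn": 0,"hand": 1},
    {"tx": 0.0067,"ty": -0.231,"tz": 0.07,"turn": 0,"hand": 1},
    {"tx": 0.0067,"ty": -0.231,"tz": 0.07,"turn": 0,"hand": 1},
    {"tx": 0.0067,"ty": -0.231,"tz": 0.05,"turn": 0,"hand": 1},
    {"tx": 0.0067,"ty": -0.231,"tz": 0.018,"turn": 0,"hand": 1},
    {"tx": 0.0067,"ty": -0.231,"tz": 0.018,"turn": 0,"hand": 1}
  ]
}}

```text
time_s: 22.9
tcp_pos: [0.4503, 0.1766, 0.0669]
eef_rot: [-179.9, -0.2, -178.0]
contact_force: [-0.5, -0.5, -0.2]
gripper_width: 0.0005
gripper_force: 0.0
```

Request:
{"fn": "drive_tool", "kwargs": {
  "commands": [
    {"tx": 0,"ty": 0,"tz": -0.004,"turn": 0,"hand": 1},
    {"tx": 0,"ty": 0,"tz": -0.008,"turn": 0,"hand": 1},
    {"tx": 0,"ty": 0,"tz": -0.012,"turn": 0,"hand": 1},
    {"tx": 0,"ty": 0,"tz": -0.015,"turn": 0,"hand": 1},
    {"tx": 0,"ty": 0,"tz": -0.0165,"turn": 0,"hand": 1},
    {"tx": 0,"ty": 0,"tz": -0.0165,"turn": 0,"hand": 1}
  ]
}}

```text
time_s: 23.5
tcp_pos: [0.4518, 0.1779, 0.0601]
eef_rot: [180.0, 0.1, -178.0]
contact_force: [-2.7, -0.3, 10.8]
gripper_width: 0.0005
gripper_force: 5.6
```

Request:
{"fn": "drive_tool", "kwargs": {
  "commands": [
    {"tx": 0,"ty": 0,"tz": -0.002,"turn": 0,"hand": 1},
    {"tx": 0,"ty": 0,"tz": -0.002,"turn": 0,"hand": 1},
    {"tx": 0,"ty": 0,"tz": 0.03,"turn": 0,"hand": 1},
    {"tx": 0,"ty": 0,"tz": 0.1,"turn": 0,"hand": 1},
    {"tx": 0,"ty": 0,"tz": 0.18,"turn": 0,"hand": 1},
    {"tx": 0,"ty": 0,"tz": 0.25,"turn": 0,"hand": 1},
    {"tx": 0,"ty": 0,"tz": 0.25,"turn": 0,"hand": 1},
    {"tx": 0,"ty": 0,"tz": 0.25,"turn": 0,"hand": 1},
    {"tx": 0,"ty": 0,"tz": 0.25,"turn": 0,"hand": 1}
  ]
}}

```text
time_s: 24.4
tcp_pos: [0.4507, 0.177, 0.2081]
eef_rot: [-180.0, -0.1, -178.0]
contact_force: [0.0, 0.7, -1.3]
gripper_width: 0.0003
gripper_force: 0.0
```

```bash
python3 - <<'E'
from h import *
np.set_printoptions(precision=4,suppress=True)
S=cap('side');C=cap('scene');k=cen('weight_center','side');q=cen('weight_center','scene')
print(k and k[:4],q and q[:4],tri([ray(S,*k[:2]),ray(C,*q[:2])]) if k and q else 0)
for n,c in(('side',S),('scene',C)):
    b=cen('weight_center',n)[3]; f=c['frame'][int(b[1]):int(b[3]),int(b[0]):int(b[2])].astype(int)
    v,u=np.nonzero(f[...,0]-f[...,2]>45); print('yellow',len(u),u.mean()+int(b[0]) if len(u) else 0,v.mean()+int(b[1]) if len(u) else 0)
s=r.get_state();print(s['tcp_pos'],s['contact_force'],s['time_s'])
r.close_job()
E
```

```text
(np.float64(320.64130434782606), np.float64(147.4981884057971), 0.59, [305.2, 133.9, 334.5, 162.5]) (np.float64(459.288029925187), np.float64(255.1147132169576), 0.91, [439.2, 242.2, 478.5, 267.7]) (array([0.6167, 0.2485, 0.107 ]), [np.float64(0.0003574589277479839), np.float64(0.00035745892774801183)])
yellow 15 320.6666666666667 139.06666666666666
yellow 23 461.3478260869565 246.47826086956522
[0.4512 0.1772 0.2083] [-0.0272  0.2268 -0.0587] 24.7
the job is handed in; nothing more can be done
```

The job is handed in at 24.7 s: the weight lies on the pan with the brass plug up, about 13 mm from the pan centre, and I pressed the bar key, then the round key, each to its stop (20 N and 11 N) and released it, leaving everything else alone.

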